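# Change over the tool sterilisers

## Robot

A 6-joint arm with a two-finger parallel gripper is mounted at the origin on the work surface. World frame = base frame: x ahead of the robot, y to its left, z up, the work surface at z = 0. Lengths are in mm, angles in rad, forces in N, time in s.
With the tool pointing down it reaches from about 400 to 925 mm from the base axis. Payload 12.5 kg.
Tool frame: the origin (TCP) lies where the fingers leave the gripper's body, on its centre line; the fingertips stand 78 mm ahead of it and the grasp point (between the pads) lies 59 mm ahead of it (env.tip_extent is the distance from the TCP to the fingertips, in mm); z points along the fingers, y is the direction in which the jaws open and shut (so a half turn about z gives the same grasp; the last joint's range is limited). The gripper opens to 95 mm and grips with 3 to 60 N. Pads are 20 mm wide; open, the fingers measure 119 mm over their backs; the gripper's body (75 mm by 180 mm) begins 59 mm behind the grasp point.
Start: joints at [1.135, 0.491, 1.559, -0, 1.092, -0.106], TCP at [202.389, 591.334, 292.261] pointing down, gripper open.
Joint ranges: [-3.1, 3.1], [-0.84, 2.19], [0.05, 2.79], [-1.13, 4.28], [0.06, 2.93], [-2.69, 2.69]. Speed limits (rad/s): [2.22, 2.22, 2.79, 3.14, 3.14, 3.14].

## Interface

Orientations are given as [roll, pitch, yaw] about the fixed x, y, z axes, in that order (R = Rz(yaw) Ry(pitch) Rx(roll)).
In Python, from cell import env gives the robot as it stands. The module is installed in compiled form; this text tells all that it offers.
- The arm moves only by the tool play_rows, never from a script. Its argument "targets" is a list of rows, each an object with "linear": the shift along the tool's x, y, z in mm, a list of three; "turn": the turn about the tool's z in rad. A call has 1 to 20 rows; each row is the pose to reach, as a shift and turn from the pose commanded when the call began, along the tool's axes at that moment; what a row does not reach only later rows make up. A row lasts 1/8 s, in which the tool goes at most 62.5 mm and 10.7 degrees, less where a joint would pass 70% of its speed; a pose out of reach is approached as far as the arm can. A call with a gripper value outside its range is refused whole. "hand" is the finger opening in mm, from 0 to 95.1, set as the call begins (left out, the last holds). The fingers move at their own pace and stop on an object; the grip force is fixed at half the most. Time passes only in rows, so rows that repeat a pose let the fingers close. It gives the time, the measured TCP pose, the force and the opening at its end, in the units of the state.
- env.state(): the state, without advancing time (a new reading comes with each control period).
- env.read_camera(name): name is "scene" or "top"; returns (picture, depth): 384x512x3 uint8, red, green, blue; 384x512 float32, mm along the optical axis (not along the pixel's ray), 0 where there is no reading.
- env.camera_params(name): a dict with "fx", "fy", "cx", "cy" (pixels), "k1" (the pictures are not rectified: a ray, as slopes to the right and down, at radius r is drawn at 1 + k1 r^2 times it, then the intrinsics apply), "R" (3x3) and "t" (3): a world point X has camera coordinates R X + t. Camera axes: x right, y down, z forward; pixel columns grow to the right and rows downward; lengths in mm; the calibration is good to about 2 mm. A picture is of the moment at which its call begins. camera_params takes no time and is no camera call.
- env.job_done(): hands the job in, once; it reports no verdict.
The state is a dict: "t": time; "joints": joint angles; "qvel": joint speeds; "tau": joint torques, N m; "eef_pos": TCP position; "tcp_rot": TCP orientation; "ft_force": force on the tool from outside, world axes, zero at the start; "moment": the same for the moment, N m; "opening": opening from 0.0 (shut) to 1.0 (fully open).
Only numpy, scipy, OpenCV 4.12 (cv2) and the standard library are available. Lean on these libraries where they do the work, as an engineer would, in place of code of your own. Each camera call takes 0.05 s, during which the arm holds its last target.

## Task

Two white instrument sterilisers stand on the manicure table, each with a door hinged along its bottom edge. The wide one has finished: pull its door all the way down so that the tools can be taken out. The narrow one has been loaded and left hanging open: push its door all the way up until it is shut. Lead the doors, do not let them slam, and let go of both.

Things in the scene. Friction and masses are not known exactly. Their poses are not given: they have to be found in the camera images.
- wide_door (a joint): Door of the wide steriliser (white box 230 mm wide, 180 deep, 192 high; smoked window). 0 = shut, upright; grows as its top comes down towards the robot; 1.5 = fully open, nearly level (hard stops). Starts below 0.1. Stiff hinge, no latch: the 0.4 kg door stays at any angle and takes 1 to 6 N at the bar. Hinge line: level, along the door's foot, 60 mm above the table.
- wide_handle (a point): Middle of the round steel bar (12 mm thick, 132 long) over the wide door's top edge, 175 mm from the hinge line and parallel to it, on two posts 110 mm apart; slot between bar and door 39 mm. z: from hinge to bar (up when shut); y: along the bar, level; x: from outer to inner face. Bar 235 mm above the table when shut (43 above the cabinet top), 72 when open.
- narrow_door (a joint): Door of the narrow steriliser: the same make, hinge, stiffness and values as the wide one, but cabinet and door are only 160 mm wide. Starts hanging open at 0.9 to 1.3. Doors are 130 mm high, 14 mm thick. Either steriliser may stand on the left or on the right; both face the robot's side within 12 degrees of straight.
- narrow_handle (a point): Middle of the same kind of bar over the narrow door's top edge: 12 mm thick, 132 long, 175 mm from the hinge line and parallel to it, same posts and 39 mm slot, same axes (z from hinge to bar, y along the bar, x from outer to inner face) and the same heights when shut and open. It swings down on the robot's side of the cabinet.

How it is judged (in metres and radians):
At the end, for the whole second after the job is handed in: The wide steriliser's door is down, within about 10 degrees of fully open (joint above 1.32), the narrow one's is up, within about 10 degrees of shut (joint below 0.17), and both are at rest (value of joint wide_door above 1.32 rad and value of joint narrow_door below 0.17 rad and velocity of joint wide_door between -0.05 and 0.05 rad/s and velocity of joint narrow_door between -0.05 and 0.05 rad/s); the robot touches nothing.
It fails at once if a door is slammed (turns faster than 3.5 rad/s) (velocity of joint any of wide_door, narrow_door above 3.5 rad/s or velocity of joint any of wide_door, narrow_door below -3.5 rad/s).
It also fails if it takes over 53 s, if anything falls off the work surface, if the arm or the gripper's body presses on something with over 40 N, if the wrist force passes 120 N, or if a joint passes its speed limit or range.

## Working session

There is one attempt and no reset: what is moved stays moved. The work goes in short steps, Python scripts to look and compute and a tool call to move; the robot and the scene stay as the last step left them, time stands still between calls to the robot, and variables do not carry over. Pictures are saved under pics/ and viewed, and the job is handed in when it is done.

Besides the shell and the picture viewer there is one more tool, called in YAML: its name, and indented under it one key for each argument. play_rows: Moves the arm, as the interface text tells. Its arguments: {"type":"object","properties":{"targets":{"type":"array","items":{"type":"object","properties":{"linear":{"type":"array","items":{"type":"number"}},"turn":{"type":"number"}}}},"hand":{"type":"number"}},"required":["targets"]}

```bash
mkdir -p pics; ls
python3 - <<'E'
from cell import env
import cv2,numpy as np
s=env.state();print({k:np.round(v,3) for k,v in s.items()})
for n in("scene","top"):
    p,d=env.read_camera(n);np.savez(f"{n}0.npz",p=p,d=d);cv2.imwrite(f"pics/{n}0.png",p[:,:,::-1])
    print(n,env.camera_params(n))
E
```

```text
pics
{'t': np.float64(0.0), 'joints': array([ 1.135,  0.492,  1.559, -0.   ,  1.092, -0.106]), 'qvel': array([ 0.001, -0.001, -0.001,  0.   , -0.001,  0.001]), 'tau': array([ 2.0000e-03, -6.1265e+01, -2.5817e+01,  6.9000e-02,  4.8000e-02,
       -0.0000e+00]), 'eef_pos': array([202.316, 591.17 , 291.659]), 'tcp_rot': array([-3.14 , -0.   ,  2.812]), 'ft_force': array([-0.278, -0.585,  0.661]), 'moment': array([-0.005, -0.034, -0.004]), 'opening': np.float64(1.0)}
scene {'fx': 469.72502635688244, 'fy': 469.72502635688244, 'cx': 255.91369185978348, 'cy': 190.93756016509985, 'k1': 0.06559784413929477, 'R': array([[-0.52027049,  0.85399944, -0.00189165],
       [ 0.81724535,  0.49723401, -0.29132178],
       [-0.24784804, -0.15311207, -0.95662325]]), 't': array([ 330.04315399, -467.08936413, 1332.77618235])}
top {'fx': 443.7420859225514, 'fy': 443.7420859225514, 'cx': 252.70304530408475, 'cy': 197.43365897747566, 'k1': -0.01832807295079169, 'R': array([[ 0.01591329, -0.99986253,  0.00465657],
       [-0.98283909, -0.016498  , -0.18372573],
       [ 0.1837773 , -0.00165297, -0.98296652]]), 't': array([-11.76682383, 648.00022118, 919.69643435])}
```

View pics/scene0.png

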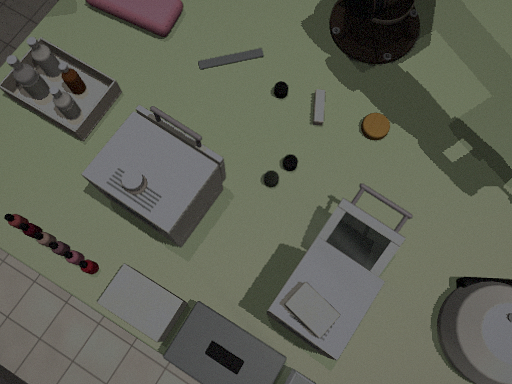

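View pics/top0.png

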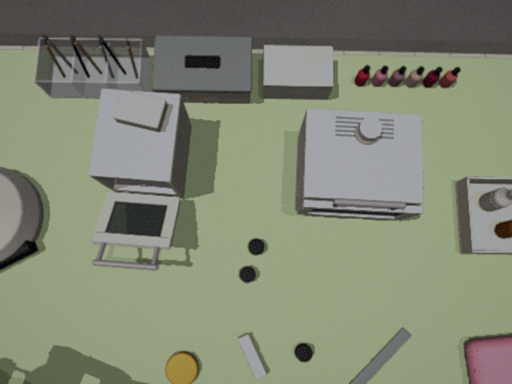

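Top view: the wide cabinet is on the right, with its bar at about (369,204) px. The narrow one is on the left, door open, bar from (95,264) to (157,267). Next I measure both.

```bash
cat > h.py <<'E'
import numpy as np,cv2
from cell import env
def cloud(n,d):
    c=env.camera_params(n);K=np.array([[c['fx'],0,c['cx']],[0,c['fy'],c['cy']],[0,0,1.]])
    h,w=d.shape;u,v=np.meshgrid(np.arange(w),np.arange(h))
    r=cv2.undistortPoints(np.stack([u,v],-1).reshape(-1,1,2).astype(float),K,np.array([c['k1'],0,0,0,0.])).reshape(h,w,2)
    P=np.concatenate([r,np.ones((h,w,1))],-1)*d[...,None]
    return (P-c['t'])@c['R']
E
python3 - <<'E'
from h import *
np.set_printoptions(suppress=True,precision=0,linewidth=170)
C={}
for n in("scene","top"):
    C[n]=cloud(n,np.load(f"{n}0.npz")['d'])
T=C['top'];S=C['scene']
print('table',np.median(T[300,200:230,2]), 'S', np.median(S[40:60,300:320,2]))
for p in[(335,203),(350,204),(369,204),(385,205),(403,206),(95,264),(110,264),(125,265),(140,266),(157,267),(100,250),(155,253),(137,218),(110,235),(165,238),(110,205),(140,105),(360,170),(370,130),(310,120),(415,120),(308,200),(415,205)]:
    print(p,T[p[1],p[0]])
def bb(P,m,name):
    X=P[m][:,:2].astype(np.float32);r=cv2.minAreaRect(X);print(name,len(X),r,cv2.boxPoints(r).tolist(),'z',np.median(P[m][:,2]))
for n,P in C.items():
    z=P[...,2];ok=(abs(z-192)<6)&(P[...,0]>350)
    for nm,s in(('wide',P[...,1]<0),('narrow',P[...,1]>0)):
        m=(ok&s).astype(np.uint8);m=cv2.morphologyEx(m,cv2.MORPH_OPEN,np.ones((5,5)))
        k,l,st,_=cv2.connectedComponentsWithStats(m)
        i=1+np.argmax(st[1:,4]);bb(P,l==i,n+' '+nm)
E
```

```text
table -0.883872180537749 S -0.12645951959305207
(335, 203) [ 607. -149.  238.]
(350, 204) [ 606. -176.  237.]
(369, 204) [ 606. -210.  240.]
(385, 205) [ 605. -239.  238.]
(403, 206) [ 603. -271.  239.]
(95, 264) [494. 306. 145.]
(110, 264) [495. 276. 146.]
(125, 265) [494. 248. 142.]
(140, 266) [492. 217. 146.]
(157, 267) [491. 184. 146.]
(100, 250) [523. 303. 131.]
(155, 253) [519. 193. 130.]
(137, 218) [594. 243.  92.]
(110, 235) [554. 289. 119.]
(165, 238) [550. 176. 118.]
(110, 205) [622. 305.  85.]
(140, 105) [794. 218. 222.]
(360, 170) [ 682. -208.  188.]
(370, 130) [ 749. -219.  230.]
(310, 120) [ 781. -112.  192.]
(415, 120) [ 785. -320.  191.]
(308, 200) [ 621. -107.  189.]
(415, 205) [ 618. -320.  166.]
scene wide 8101 ((713.9367065429688, -216.75436401367188), (231.27618408203125, 181.32569885253906), 87.63685607910156) [[618.5828247070312, -328.5558166503906], [799.7543334960938, -336.03240966796875], [809.2905883789062, -104.95291137695312], [628.1190795898438, -97.476318359375]] z 192.610356770757
scene narrow 5873 ((748.94287109375, 232.5880584716797), (160.30300903320312, 180.5382843017578), 86.45796966552734) [[653.8943481445312, 158.16656494140625], [834.0877075195312, 147.01278686523438], [843.9913940429688, 307.0095520019531], [663.7980346679688, 318.163330078125]] z 192.1051221202531
top wide 9810 ((712.8090209960938, -216.24459838867188), (231.322998046875, 180.73350524902344), 87.67184448242188) [[617.818359375, -328.1396789550781], [798.4027099609375, -335.4815673828125], [807.7996826171875, -104.34951782226562], [627.21533203125, -97.00762939453125]] z 191.23771895727458
top narrow 5403 ((747.4055786132812, 232.87466430664062), (160.1609649658203, 180.64585876464844), 86.34367370605469) [[652.1596069335938, 158.71722412109375], [832.4378051757812, 147.1971435546875], [842.6515502929688, 307.0321044921875], [662.3733520507812, 318.55218505859375]] z 191.43606914041652
```

play_rows:
  targets:
    - {"linear": [-20,-14,0],"turn": -0.02}
    - {"linear": [-55,-38,0],"turn": -0.04}
    - {"linear": [-90,-62,0],"turn": -0.07}
    - {"linear": [-125,-86,0],"turn": -0.1}
    - {"linear": [-160,-110,0],"turn": -0.13}
    - {"linear": [-195,-134,0],"turn": -0.16}
    - {"linear": [-230,-158,0],"turn": -0.19}
    - {"linear": [-265,-183,0],"turn": -0.22}
    - {"linear": [-300,-207,0],"turn": -0.24}
    - {"linear": [-330,-228,0],"turn": -0.266}
    - {"linear": [-347.5,-240,0],"turn": -0.266}
    - {"linear": [-347.5,-240,0],"turn": -0.266}
  hand: 0

```text
t: 1.6
eef_pos: [454.0, 250.8, 292.0]
tcp_rot: [-3.141, -0.0, 3.076]
ft_force: [0.3, 0.0, -0.5]
opening: -0.0
```

play_rows:
  targets:
    - {"linear": [0,0,25],"turn": 0}
    - {"linear": [0,0,55],"turn": 0}
    - {"linear": [0,0,85],"turn": 0}
    - {"linear": [0,0,104],"turn": 0}
    - {"linear": [0,0,104],"turn": 0}

```text
t: 2.22
eef_pos: [452.6, 252.2, 187.2]
tcp_rot: [-3.141, -0.003, 3.078]
ft_force: [-0.8, -0.0, 0.6]
opening: 0.005
```

Run:
```python
from h import *
print(env.state()['eef_pos'],env.state()['ft_force'])
for n in("scene","top"):
    p,d=env.read_camera(n);np.savez(f"{n}1.npz",p=p,d=d);cv2.imwrite(f"pics/{n}1.png",p[:,:,::-1])
```

```text
[452.59553632 252.20601253 187.20139671] [-0.75824051 -0.02169954  0.61338428]
```

View pics/scene1.png

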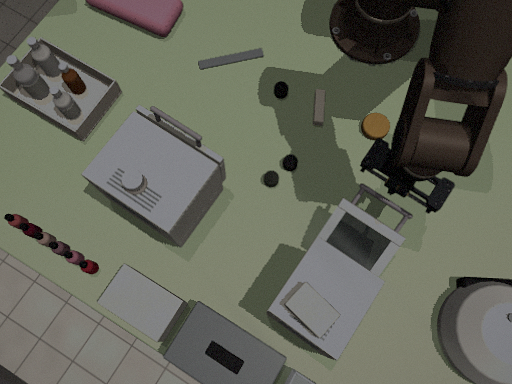

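View pics/top1.png

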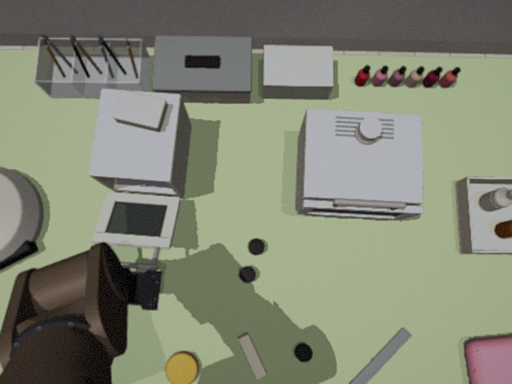

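play_rows:
  targets:
    - {"linear": [-8,0,0],"turn": 0}
    - {"linear": [-15,0,0],"turn": 0}
    - {"linear": [-21,0,0],"turn": 0}
    - {"linear": [-26,0,0],"turn": 0}
    - {"linear": [-30.3,0,-7.5],"turn": 0}
    - {"linear": [-34.7,0,-15],"turn": 0}
    - {"linear": [-39.7,0,-22.5],"turn": 0}
    - {"linear": [-44.9,0,-29.4],"turn": 0}
    - {"linear": [-50.5,0,-36],"turn": 0}
    - {"linear": [-56.5,0,-42.5],"turn": 0}
    - {"linear": [-62.7,0,-48.6],"turn": 0}
    - {"linear": [-69.3,0,-54.5],"turn": 0}
    - {"linear": [-76,0,-59.9],"turn": 0}
    - {"linear": [-83,0,-65],"turn": 0}
    - {"linear": [-83,0,-65],"turn": 0}

```text
t: 4.2
eef_pos: [535.9, 246.5, 254.0]
tcp_rot: [3.141, -0.001, 3.078]
ft_force: [-4.5, 0.4, 2.4]
opening: 0.004
```

Run:
```python
from h import *
for n in("scene","top"):
    p,d=env.read_camera(n);np.savez(f"{n}2.npz",p=p,d=d);cv2.imwrite(f"pics/{n}2.png",p[:,:,::-1])
```

```text
(no output)
```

View pics/scene2.png

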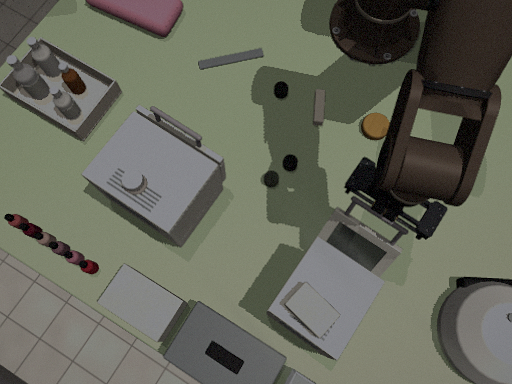

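The door (bar near (375,217) px) follows the fingers at about 5 N. I carry on to shut.

play_rows:
  targets:
    - {"linear": [-7.4,0,-4.7],"turn": 0}
    - {"linear": [-15,0,-9.2],"turn": 0}
    - {"linear": [-22.7,0,-13.2],"turn": 0}
    - {"linear": [-30.7,0,-16.8],"turn": 0}
    - {"linear": [-38.8,0,-20],"turn": 0}
    - {"linear": [-47.1,0,-22.8],"turn": 0}
    - {"linear": [-55.5,0,-25.2],"turn": 0}
    - {"linear": [-64,0,-27.1],"turn": 0}
    - {"linear": [-72.6,0,-28.6],"turn": 0}
    - {"linear": [-79,0,-29.8],"turn": 0}
    - {"linear": [-84,0,-30],"turn": 0}
    - {"linear": [-88,0,-30],"turn": 0}
    - {"linear": [-88,0,-30],"turn": 0}

```text
t: 5.92
eef_pos: [624.5, 240.7, 283.0]
tcp_rot: [3.142, 0.001, 3.078]
ft_force: [-0.8, 0.8, -0.5]
opening: 0.004
```

Run:
```python
from h import *
np.set_printoptions(suppress=True,precision=0,linewidth=170)
p,d=env.read_camera("top");cv2.imwrite("pics/top3.png",p[:,:,::-1])
p,d=env.read_camera("scene");cv2.imwrite("pics/scene3.png",p[:,:,::-1])
P=cloud("scene",d).reshape(-1,3)
m=(P[:,1]>165)&(P[:,1]<310)&(P[:,0]>560)&(P[:,0]<665)&(P[:,2]>225)&(P[:,2]<248)
Q=P[m];print(len(Q))
for y in range(165,310,12):
    q=Q[(Q[:,1]>=y)&(Q[:,1]<y+12)]
    if len(q):print(y,len(q),np.median(q,0),q[:,0].min(),q[:,0].max())
```

```text
280
165 5 [641. 176. 237.] 636.5527571397265 644.8313801724541
177 40 [643. 184. 239.] 636.5536168854752 647.930162033441
189 35 [644. 195. 239.] 637.7843887520785 648.3934632294662
201 35 [644. 207. 239.] 638.3014942646646 648.6295636937754
213 20 [647. 216. 240.] 640.3794303752362 649.8953684003457
225 10 [649. 231. 238.] 647.7775153754479 650.4101700012623
237 16 [650. 244. 239.] 642.5668622008258 651.1513572233218
249 10 [651. 255. 238.] 649.4107754527671 652.119101219531
261 17 [650. 270. 239.] 643.5738880789792 652.6462579417572
273 37 [649. 279. 240.] 644.2137860711526 653.2705341261702
285 38 [650. 291. 240.] 644.8596824144394 654.2706182160003
297 17 [650. 299. 240.] 645.7513945471204 653.8970031471437
```

View pics/scene3.png

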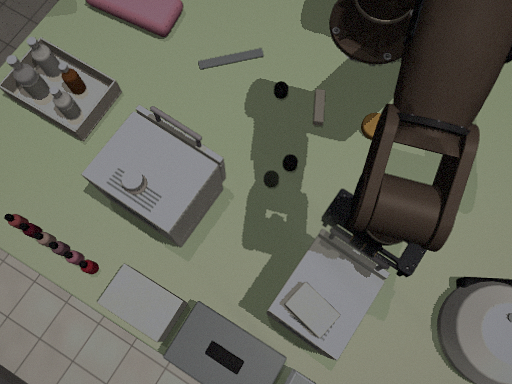

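The narrow door is at about 0.02 rad (bar x about 647, hinge 651). I retreat and move across to behind the wide bar.

play_rows:
  targets:
    - {"linear": [10,0,0],"turn": 0}
    - {"linear": [25,0,-5],"turn": 0}
    - {"linear": [40,0,-20],"turn": 0}
    - {"linear": [40,0,-40],"turn": 0}
    - {"linear": [40,-15,-47],"turn": 0}
    - {"linear": [36,-55,-47],"turn": 0}
    - {"linear": [30,-100,-47],"turn": 0}
    - {"linear": [22,-145,-47],"turn": -0.01}
    - {"linear": [14,-190,-47],"turn": -0.01}
    - {"linear": [6,-235,-47],"turn": -0.015}
    - {"linear": [-4,-280,-47],"turn": -0.02}
    - {"linear": [-14,-325,-47],"turn": -0.023}
    - {"linear": [-24,-370,-47],"turn": -0.023}
    - {"linear": [-33,-410,-47],"turn": -0.023}
    - {"linear": [-38,-440,-47],"turn": -0.023}
    - {"linear": [-40,-452,-47],"turn": -0.023}
    - {"linear": [-40,-452,-47],"turn": -0.023}

```text
t: 8.15
eef_pos: [634.7, -213.1, 330.2]
tcp_rot: [3.141, -0.0, 3.1]
ft_force: [-0.6, -0.7, -0.2]
opening: 0.007
```

Run:
```python
from h import *
np.set_printoptions(suppress=True,precision=0,linewidth=170)
print(env.state()['eef_pos'],env.state()['tcp_rot'])
p,d=env.read_camera("top");cv2.imwrite("pics/top4.png",p[:,:,::-1])
p,d=env.read_camera("scene");cv2.imwrite("pics/scene4.png",p[:,:,::-1])
P=cloud("scene",d).reshape(-1,3)
for y0,y1 in((165,310),(-290,-130)):
  m=(P[:,1]>y0)&(P[:,1]<y1)&(P[:,0]>560)&(P[:,0]<665)&(P[:,2]>230)&(P[:,2]<246)
  Q=P[m]
  print(len(Q),np.median(Q,0),np.percentile(Q[:,0],[5,95]),np.polyfit(Q[:,1],Q[:,0],1).round(3))
```

```text
[ 635. -213.  330.] [ 3. -0.  3.]
413 [646. 240. 240.] [639. 652.] [  0. 630.]
84 [ 612. -162.  240.] [606. 618.] [  0. 623.]
```

View pics/scene4.png

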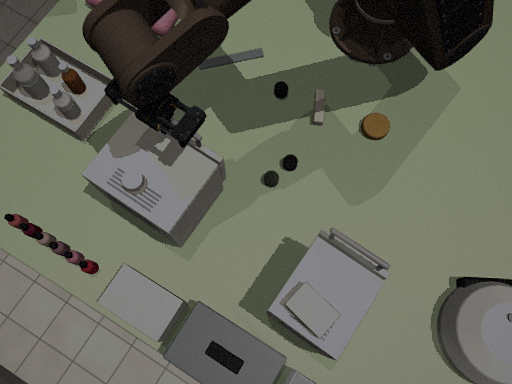

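View pics/top4.png

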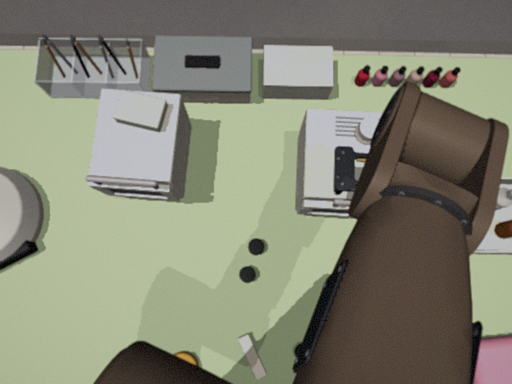

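play_rows:
  targets:
    - {"linear": [-10,0,0],"turn": 0}
    - {"linear": [-10,0,15],"turn": 0}
    - {"linear": [-10,0,30],"turn": 0}
    - {"linear": [-10,0,36],"turn": 0}
    - {"linear": [-4,0,36],"turn": 0}
    - {"linear": [2,0,36],"turn": 0}
    - {"linear": [8,0,36],"turn": 0}
    - {"linear": [14,0,36.5],"turn": 0}
    - {"linear": [20,0,37],"turn": 0}
    - {"linear": [29,0,38],"turn": 0}
    - {"linear": [37.5,0,39.5],"turn": 0}
    - {"linear": [46,0,41.5],"turn": 0}
    - {"linear": [54.5,0,44],"turn": 0}
    - {"linear": [62.5,0,46.5],"turn": 0}
    - {"linear": [71,0,50],"turn": 0}
    - {"linear": [79,0,53.5],"turn": 0}
    - {"linear": [86.5,0,57.5],"turn": 0}
    - {"linear": [86.5,0,57.5],"turn": 0}

```text
t: 10.5
eef_pos: [548.0, -209.2, 272.2]
tcp_rot: [3.141, -0.002, 3.101]
ft_force: [0.7, -0.1, 0.4]
opening: 0.003
```

Run:
```python
from h import *
np.set_printoptions(suppress=True,precision=1,linewidth=170)
p,d=env.read_camera("scene");cv2.imwrite("pics/scene5.png",p[:,:,::-1])
P=cloud("scene",d)
cv2.imwrite("pics/scene5z.png",cv2.resize(p[90:220,90:250,::-1],None,fx=4,fy=4))
P=P.reshape(-1,3)
m=(P[:,1]>-180)&(P[:,1]<-150)&(P[:,0]>480)&(P[:,0]<616)&(P[:,2]>150)&(P[:,2]<260)
Q=P[m]
print(len(Q)); print(Q[np.argsort(Q[:,0])][::max(1,len(Q)//25)])
```

```text
177
[[ 537.4 -150.1  207.7]
 [ 545.6 -151.1  196.2]
 [ 548.7 -154.6  193. ]
 [ 550.9 -174.2  170.1]
 [ 552.2 -151.9  171.3]
 [ 553.9 -157.5  183.7]
 [ 555.2 -176.1  175.7]
 [ 556.4 -164.8  174.9]
 [ 557.6 -169.   177.8]
 [ 558.8 -152.3  177.8]
 [ 559.6 -178.5  176. ]
 [ 561.  -156.3  177.2]
 [ 562.4 -168.7  176.4]
 [ 562.9 -179.8  170. ]
 [ 563.8 -173.5  173.5]
 [ 564.7 -173.3  170.2]
 [ 565.6 -159.2  171.8]
 [ 566.3 -167.   169.6]
 [ 567.2 -161.4  166.9]
 [ 567.8 -171.6  167.1]
 [ 568.8 -150.2  161.2]
 [ 569.1 -152.3  164.9]
 [ 569.8 -163.3  158.6]
 [ 570.  -166.2  155.8]
 [ 570.4 -161.   151.4]
 [ 572.2 -173.5  151.3]]
```

View pics/scene5z.png

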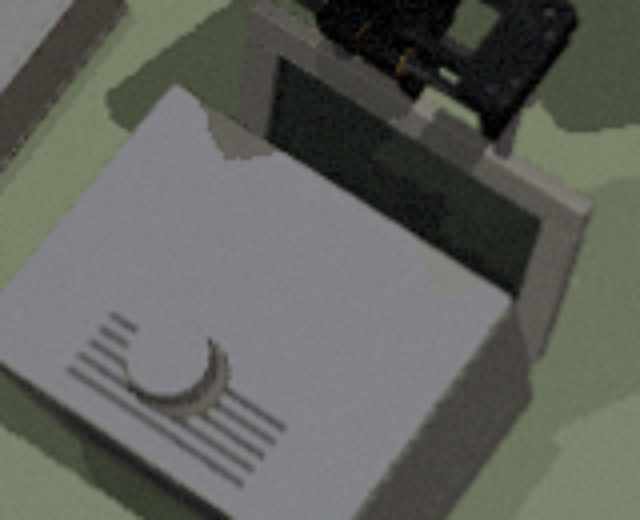

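The wide door follows the fingers; its top edge is now out in front, near (200,130) px.

play_rows:
  targets:
    - {"linear": [7.5,0,4.5],"turn": 0}
    - {"linear": [15,0,9],"turn": 0}
    - {"linear": [22,0,14.5],"turn": 0}
    - {"linear": [29,0,20],"turn": 0}
    - {"linear": [35.5,0,25.5],"turn": 0}
    - {"linear": [41.5,0,31.5],"turn": 0}
    - {"linear": [47.5,0,38],"turn": 0}
    - {"linear": [53.5,0,45],"turn": 0}
    - {"linear": [58.5,0,51.5],"turn": 0}
    - {"linear": [63.5,0,59],"turn": 0}
    - {"linear": [68,0,66.5],"turn": 0}
    - {"linear": [72,0,74],"turn": 0}
    - {"linear": [76,0,82],"turn": 0}
    - {"linear": [76,0,82],"turn": 0}

```text
t: 12.3
eef_pos: [472.4, -206.1, 190.0]
tcp_rot: [3.141, -0.001, 3.101]
ft_force: [0.4, 0.1, 0.0]
opening: 0.002
```

Run:
```python
from h import *
np.set_printoptions(suppress=True,precision=1,linewidth=170)
print(env.state()['ft_force'],env.state()['eef_pos'])
p,d=env.read_camera("scene")
P=cloud("scene",d)
cv2.imwrite("pics/scene6z.png",cv2.resize(p[60:220,90:270,::-1],None,fx=3.5,fy=3.5))
P=P.reshape(-1,3)
for a,b in((-135,-110),(-180,-150)):
  m=(P[:,1]>a)&(P[:,1]<b)&(P[:,0]>400)&(P[:,0]<616)&(P[:,2]>70)&(P[:,2]<190)
  Q=P[m]
  print(len(Q)); print(Q[np.argsort(Q[:,0])][::max(1,len(Q)//15)])
```

```text
[0.4 0.1 0. ] [ 472.4 -206.1  190. ]
454
[[ 445.6 -124.9  189.9]
 [ 508.4 -131.7  118. ]
 [ 513.8 -134.2  113.9]
 [ 520.9 -124.   116.3]
 [ 527.1 -126.4  102.2]
 [ 533.8 -122.2  102.6]
 [ 540.6 -132.4   97.7]
 [ 547.6 -122.6   93.2]
 [ 554.8 -114.9   99.2]
 [ 561.5 -125.5   87. ]
 [ 568.1 -115.6   88.3]
 [ 574.9 -131.7   81.6]
 [ 582.1 -121.7   77.8]
 [ 588.9 -111.5   80.2]
 [ 596.2 -118.2   80.6]
 [ 608.1 -114.2   72.1]]
536
[[ 484.9 -151.7  124.6]
 [ 502.8 -174.8  115.3]
 [ 509.1 -179.2  116.2]
 [ 515.2 -172.8  112.3]
 [ 520.8 -158.   111.3]
 [ 526.7 -169.1  103.9]
 [ 533.7 -167.7  101.4]
 [ 539.9 -167.    96.5]
 [ 546.3 -157.1   97.1]
 [ 553.3 -153.2   91.4]
 [ 559.9 -172.2   87.7]
 [ 566.6 -171.3   83.7]
 [ 573.  -150.3   79.5]
 [ 579.8 -160.1   81.1]
 [ 586.7 -179.2   77.5]
 [ 593.4 -166.3   76.1]]
```

View pics/scene6z.png

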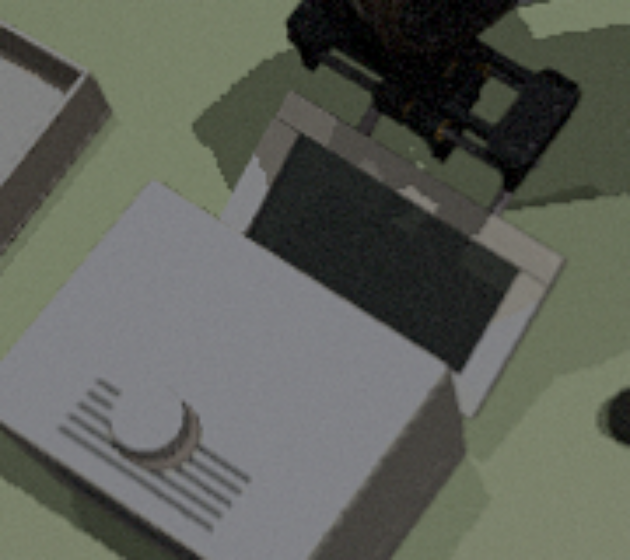

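The door is at about 1.14 rad by its slope. I lift out, go over the bar and press it down.

play_rows:
  targets:
    - {"linear": [-4,0,0],"turn": 0}
    - {"linear": [-4,0,-15],"turn": 0}
    - {"linear": [-4,0,-35],"turn": 0}
    - {"linear": [-4,0,-45],"turn": 0}
    - {"linear": [8,0,-45],"turn": 0}
    - {"linear": [20,0,-45],"turn": 0}
    - {"linear": [20,0,-35],"turn": 0}
    - {"linear": [20,0,-28],"turn": 0}
    - {"linear": [21,0,-22],"turn": 0}
    - {"linear": [22,0,-16],"turn": 0}
    - {"linear": [23,0,-10],"turn": 0}
    - {"linear": [24,0,-4],"turn": 0}
    - {"linear": [25,0,2],"turn": 0}
    - {"linear": [26,0,8],"turn": 0}
    - {"linear": [27,0,14],"turn": 0}
    - {"linear": [28,0,19],"turn": 0}
    - {"linear": [28,0,24],"turn": 0}
    - {"linear": [28,0,28],"turn": 0}
    - {"linear": [28,0,28],"turn": 0}

```text
t: 14.72
eef_pos: [444.9, -205.0, 162.4]
tcp_rot: [3.141, -0.0, 3.101]
ft_force: [0.9, 0.3, -0.7]
opening: 0.004
```

Run:
```python
from h import *
np.set_printoptions(suppress=True,precision=1,linewidth=170)
print(env.state()['ft_force'],env.state()['eef_pos'])
p,d=env.read_camera("scene")
P=cloud("scene",d)
cv2.imwrite("pics/scene7z.png",cv2.resize(p[60:220,90:270,::-1],None,fx=3.5,fy=3.5))
P=P.reshape(-1,3)
for a,b in((-135,-110),(-180,-150)):
  m=(P[:,1]>a)&(P[:,1]<b)&(P[:,0]>480)&(P[:,0]<612)&(P[:,2]>30)&(P[:,2]<120)
  Q=P[m];k=np.polyfit(Q[:,0],Q[:,2],1);print(len(Q),k,'q',np.pi/2-np.arctan(-k[0]))
```

```text
[ 0.9  0.3 -0.7] [ 444.9 -205.   162.4]
436 [ -0.1 134.9] q 1.4576571512682097
511 [ -0.1 147.3] q 1.4322947019799472
```

View pics/scene7z.png

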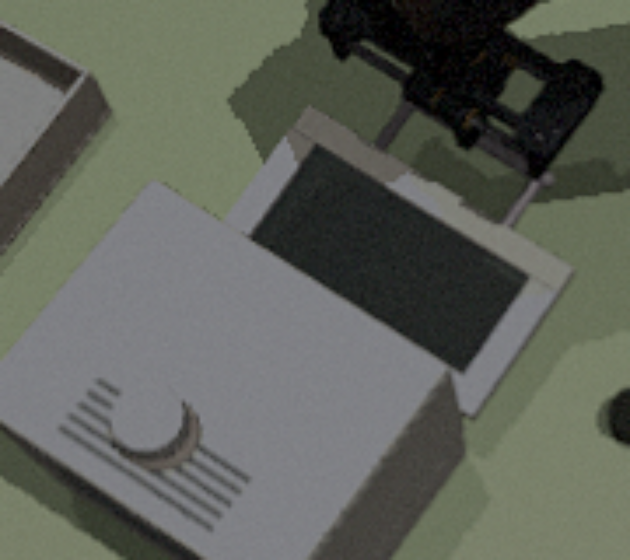

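play_rows:
  targets:
    - {"linear": [0,0,-8],"turn": 0}
    - {"linear": [0,0,-30],"turn": 0}
    - {"linear": [0,0,-60],"turn": 0}
    - {"linear": [0,0,-95],"turn": 0}
    - {"linear": [0,0,-120],"turn": 0}
    - {"linear": [0,0,-140],"turn": 0}
    - {"linear": [0,0,-140],"turn": 0}
    - {"linear": [0,0,-140],"turn": 0}
    - {"linear": [0,0,-140],"turn": 0}

```text
t: 15.9
eef_pos: [444.7, -204.9, 301.9]
tcp_rot: [3.141, -0.001, 3.101]
ft_force: [0.6, -1.1, -0.2]
opening: 0.005
```

Run:
```python
from h import *
np.set_printoptions(suppress=True,precision=3,linewidth=170)
print(env.state()['ft_force'],env.state()['eef_pos'],env.state()['qvel'])
p,d=env.read_camera("scene");cv2.imwrite("pics/scene8.png",p[:,:,::-1])
P=cloud("scene",d).reshape(-1,3)
for a,b in((-135,-110),(-180,-150)):
  m=(P[:,1]>a)&(P[:,1]<b)&(P[:,0]>480)&(P[:,0]<612)&(P[:,2]>30)&(P[:,2]<120)
  Q=P[m];k=np.polyfit(Q[:,0],Q[:,2],1);print(len(Q),k,'q',np.pi/2-np.arctan(-k[0]))
m=(P[:,1]>165)&(P[:,1]<310)&(P[:,0]>560)&(P[:,0]<665)&(P[:,2]>230)&(P[:,2]<246)
print('narrow bar',np.median(P[m],0))
```

```text
[ 0.615 -1.081 -0.152] [ 444.671 -204.917  301.926] [-0.002  0.    -0.003 -0.001  0.003 -0.001]
440 [ -0.11  133.108] q 1.461345319723526
510 [ -0.14  147.872] q 1.431769645310534
narrow bar [645.831 239.768 239.451]
```

View pics/scene8.png

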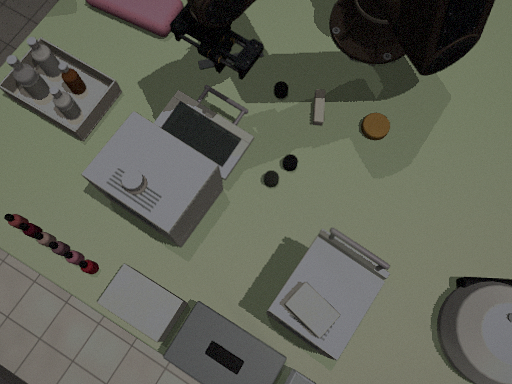

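The wide door is down at about 1.45 rad (bar at (222,103) px). The narrow door is shut (bar at (358,250) px). The gripper is clear, so I hand in.

```bash
python3 -c "
from cell import env
print(env.job_done(),env.state()['t'])"
```

```text
the job is handed in; nothing more can be done
the job is handed in; nothing more can be done
```

Both doors are where the task wants them, and I handed the job in at about 16 s of the 53 s allowed.

- **Narrow door:** I pushed its bar along the hinge arc with closed fingers until it was shut. At the last check the bar was about 5 mm from upright, roughly 0.03 rad (limit 0.17).
- **Wide door:** I drew it down from behind its bar to about 1.14 rad, then pressed it down from above. The two slope fits of the open door gave 1.43 and 1.46 rad, and the fingertip height gave about 1.47 (limit 1.32). These differ slightly.
- **Release and forces:** The gripper ended well above the open door, touching nothing. The forces I read after each move never passed about 5 N. I did not measure the doors' turning speed; the commanded pace was about 0.4 rad/s.

No check failed. Handing in reports no verdict.

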